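Fit the distance tube into the wheel hub up to its depth ring

TASK

Take the longest, slim tube that has a dark depth ring round it, stand it in the bore of the wheel hub and press it down until the ring is level with the hub's mouth, no deeper, then let it go standing there. Leave the thick tube and the short spacer where they stand.

Things in the scene. Friction and masses are not known exactly. Their poses are not given: they have to be found in the camera images.
- sleeve_mid (a point): the tube to fit: aluminium, 28 mm diameter, 110 mm long, 70 to 140 g, standing upright. A dark ring 4 mm wide runs round it, 40 mm above its foot. This point is on the axis half-way up: 55 mm above the foot, 15 mm above the ring; z points up along the tube. Grip it across its diameter about 20 mm above this point: lower down, the fingers would meet the hub's mouth before the ring is level with it
- hub_mouth (a point): centre of the mouth (top edge, z up) of the fixed wheel hub: finned aluminium barrel 90 mm high on a bolted 116 mm flange; lip 67 mm across. Upright bore 33 mm, flared to 43 over the top 8 mm. A plug in it, 15 to 19 mm below the mouth at first, carries the tube; a push of 6 N slides it down (to 65 mm at most) and it stays there, no springing back: a tube pressed too deep cannot be set back up
- thick_mid (a point): a bystander: plain aluminium tube without a ring, 38 mm diameter, 90 mm long, too thick for the bore, standing upright. This point is on its axis half-way up, 45 mm above the worktop
- short_mid (a point): a bystander: short aluminium axle spacer tube without a ring, 25 mm diameter, 62 mm long, standing upright. This point is on its axis half-way up, 31 mm above the worktop. The three tubes may stand in one another's places
There are look-alikes about, which are no part of the job. Leave any pink look-alike of the part that bears sleeve_mid alone. Leave any purple look-alike of the part that bears hub_mouth alone.

How it is judged:
By the outcome, as a careful person would: the job done as asked, in the order asked, and still so for the second after the job is handed in, with the robot touching nothing.
It also fails if it takes over 45 s, if anything falls off the work surface, if the arm or the gripper's body presses on something with over 40 N, if the wrist force passes 120 N, or if a joint passes its speed limit or range.

ROBOT

A 7-joint arm with a two-finger parallel gripper is mounted at the origin on the work surface; the furniture and walls round the work are solid. World frame = base frame: x ahead of the robot, y to its left, z up, the work surface at z = 0. Lengths are in m, angles in rad, forces in N, time in s.
With the tool pointing down it reaches from about 0.4 to 0.9 m from the base axis. Payload 5.5 kg.
Tool frame: the origin (TCP) lies at the very end of the fingers, on their centre line; the grasp point (between the pads) lies 19 mm behind it; z points along the fingers, y is the direction in which the jaws open and shut (so a half turn about z gives the same grasp; the last joint's range is limited). The gripper opens to 92 mm and grips with 3 to 60 N. Pads are 19 mm wide; open, the fingers measure 130 mm over their backs; the gripper's body (75 mm by 190 mm) begins 47 mm behind the grasp point.
Start: joints at [1.478, 0.501, -0.427, 1.55, 0.221, 1.138, -0.21], TCP at [0.226, -0.609, 0.227] pointing down, gripper open.
Joint ranges: [-2.88, 2.88], [-0.31, 2.03], [-1.54, 1.56], [0.2, 2.42], [-1.41, 4.55], [0.19, 2.02], [-2.57, 2.57]. Speed limits (rad/s): [2.57, 2.57, 3.14, 3.14, 3.14, 3.14, 3.14].

INTERFACE

Orientations are given as a unit quaternion [x, y, z, w].
In Python, from rig import manip gives the robot as it stands.
- The arm moves only by the tool send_rows, never from a script. Its argument "deltas" is one flat list of numbers, 7 for each row, row after row: the shift along the tool's x, y, z in m, then the turn, a rotation vector about the tool's x, y, z in rad, then the closure, from -1 (fully open) to 1 (shut). In form: [dx, dy, dz, rx, ry, rz, fingers, dx, dy, dz, rx, ry, rz, fingers, ...]. A call has 1 to 20 rows; each row shifts and turns the commanded pose from where the row before left it, along the tool's axes as they then stand; what a row does not reach is not made up. A row lasts 1/10 s, in which the tool goes at most 50 mm and 8.59 degrees, less where a joint would pass 70% of its speed; a pose out of reach is approached as far as the arm can. A call is refused whole if a number of a shift passes 0.05 or a number of a turn 0.15, either way. A call with a gripper value outside its range is refused whole. The fingers move at their own pace and stop on an object; "force" is the grip in N (left out, the last holds). Time passes only in rows, so rows that do not move let the fingers close. It gives the time, the measured TCP pose, the force and the opening at its end, in the units of the state.
- manip.state(): the state, without advancing time (a new reading comes with each control period).
- manip.snapshot(name): name is "scene" or "top"; returns a dict with "frame" (384x512x3 uint8, blue, green, red), "range_z" (384x512 float32, m along the optical axis (not along the pixel's ray), 0 where there is no reading), "vertical_fov" (degrees; the focal length in pixels is half the picture's height over the tangent of half this angle, whatever the lens; pixels are square), "cx", "cy" (the principal point, pixels), "world_to_cam" (4x4, takes a point from world to camera coordinates). Camera axes: x right, y up, looking along -z (the intrinsics and any distortion apply to the point x, -y, -z); pixel columns grow to the right and rows downward; lengths in m; the calibration is good to about 2 mm. A picture is of the moment at which its call begins.
- manip.finish_job(): hands the job in, once; it reports no verdict.
The state is a dict: "clock": time; "joint_pos": joint angles; "qd": joint speeds; "effort": joint torques, N m; "tcp_pos": TCP position; "orientation": TCP orientation; "force": force on the tool from outside, world axes, zero at the start; "ft_torque": the same for the moment, N m; "width": finger opening in m.
Only numpy, scipy, OpenCV 4.12 (cv2) and the standard library are available. Lean on these libraries where they do the work, as an engineer would, in place of code of your own. Each camera call takes 0.05 s, during which the arm holds its last target. There are 200 camera calls.

## Working session

There is one attempt and no reset: what is moved stays moved. The work goes in short steps, Python scripts to look and compute and a tool call to move; the robot and the scene stay as the last step left them, time stands still between calls to the robot, and variables do not carry over. Pictures are saved under pics/ and viewed, about 8 in all and at most 12, crops included, and the job is handed in when it is done.

Besides the shell and the picture viewer there is one more tool, called after "Call:" as name(argument=value, ...) on one line, values as JSON. send_rows: Moves the arm, as the interface text tells. Its arguments: {"type":"object","properties":{"deltas":{"type":"array"},"force":{"type":"number"}},"required":["deltas"]}

```bash
mkdir -p pics; cat > h.py <<'E'
import numpy as np, cv2
from rig import manip
def snap(n):
    s=manip.snapshot(n); s['f']=s['frame'].shape[0]/2/np.tan(np.radians(s['vertical_fov'])/2); s['T']=np.linalg.inv(s['world_to_cam']); return s
def cloud(s):
    z=s['range_z']; v,u=np.mgrid[:z.shape[0],:z.shape[1]]
    P=np.stack([(u-s['cx'])/s['f']*z,-(v-s['cy'])/s['f']*z,-z,np.ones_like(z)],-1)
    W=(P@s['T'].T)[...,:3]; W[z==0]=np.nan; return W
def ray(s,u,v,h):
    d=s['T'][:3,:3]@np.array([(u-s['cx'])/s['f'],-(v-s['cy'])/s['f'],-1]); o=s['T'][:3,3]; return o+d*(h-o[2])/d[2]
def proj(s,p):
    c=s['world_to_cam']@np.append(p,1); return s['cx']+s['f']*c[0]/-c[2], s['cy']-s['f']*c[1]/-c[2]
E
python3 - <<'E'
from h import *
print({k:v for k,v in manip.state().items()})
for n in ('scene','top'):
    s=snap(n); cv2.imwrite(f'pics/{n}0.png',s['frame']); print(n,[k for k in s],s['vertical_fov'],s['cx'],s['cy'],s['T'].round(3).tolist())
E
```

```text
{'clock': 0.0, 'joint_pos': array([ 1.47817745,  0.50183768, -0.42676614,  1.55145282,  0.22079285,
        1.138319  , -0.21025409]), 'qd': array([ 0.00134136, -0.00124409,  0.00129624,  0.00039734, -0.00027797,
       -0.00082851,  0.00065455]), 'effort': array([-6.90722027e-04, -5.66584432e+01, -5.81688479e+00, -2.79116231e+01,
       -6.89353701e-02,  3.05310788e-02,  2.48472979e-04]), 'tcp_pos': array([ 0.2261297 , -0.60863943,  0.22568136]), 'orientation': array([ 9.84208585e-01,  1.77009879e-01, -1.47184031e-04, -9.70857532e-04]), 'force': array([-0.94616144, -0.21256773,  0.01438585]), 'ft_torque': array([-0.02651284, -0.00692305, -0.00827093]), 'width': 0.0915332525127245}
scene ['frame', 'range_z', 'vertical_fov', 'cx', 'cy', 'world_to_cam', 'f', 'T'] 51.670112398256876 250.78702493513768 194.62384230508107 [[-0.774, 0.345, -0.53, -0.08], [-0.633, -0.44, 0.637, 0.64], [-0.013, 0.829, 0.559, 0.687], [0.0, 0.0, 0.0, 1.0]]
top ['frame', 'range_z', 'vertical_fov', 'cx', 'cy', 'world_to_cam', 'f', 'T'] 48.118386319725936 247.80067132903775 192.68032669907208 [[-0.001, 0.991, -0.13, 0.331], [-1.0, -0.001, 0.005, -0.001], [0.005, 0.13, 0.991, 1.248], [0.0, 0.0, 0.0, 1.0]]
```

View pics/scene0.png

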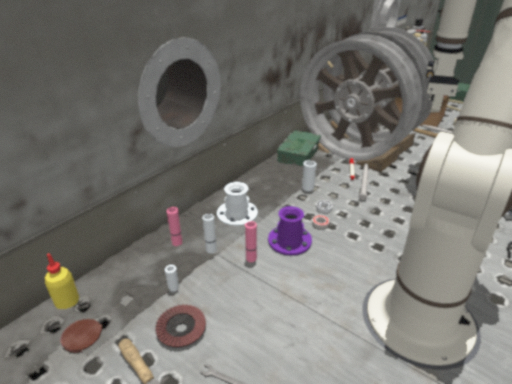

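View pics/top0.png

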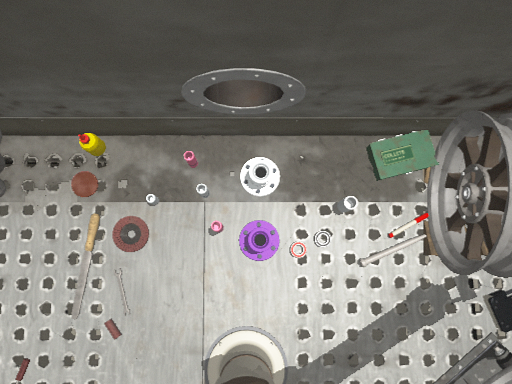

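Both views show the silver hub (scene 237,200; top 260,173), the purple and pink look-alikes, and three silver tubes at top (202,189), (152,199) and (350,203). Next I measure them.

```bash
python3 - <<'E'
from h import *
s=snap('top'); W=cloud(s); g=s['frame']
print('f',s['f'])
for n,(u,v,r) in dict(slim=(202,189,14),short=(152,199,14),thick=(350,203,14),hub=(260,173,26),pink1=(190,157,14),pink2=(217,227,14),purple=(259,240,26)).items():
    P=W[v-r:v+r,u-r:u+r].reshape(-1,3); P=P[np.isfinite(P[:,2])]
    zt=np.percentile(P[:,2],99.7); Q=P[(P[:,2]>zt-.012)]
    c,rad=cv2.minEnclosingCircle(Q[:,:2].astype(np.float32))
    print(n,'ztop',zt.round(4),'N',len(Q),'mean',Q.mean(0).round(4),'circ',np.round(c,4),round(rad,4))
a=cv2.resize(g[140:260,130:370],None,fx=3,fy=3,interpolation=cv2.INTER_CUBIC)
b=cv2.resize(snap('scene')['frame'][150:300,140:340],(720,540),interpolation=cv2.INTER_CUBIC)[:240+60]
b=cv2.resize(snap('scene')['frame'][175:300,150:330],(346,240),interpolation=cv2.INTER_CUBIC)
out=np.zeros((600,720,3),np.uint8); out[:360]=a; out[360:,:346]=b
c=cv2.resize(snap('scene')['frame'][150:200,285:335],(240,240),interpolation=cv2.INTER_CUBIC); out[360:,360:600]=c
cv2.imwrite('pics/c1.png',out)
E
```

```text
f 430.0428239549568
slim ztop 0.1126 N 42 mean [0.493  0.1189 0.1091] circ [0.4935 0.1187] 0.014
short ztop 0.0656 N 44 mean [0.4726 0.2642 0.0613] circ [0.4729 0.2653] 0.0127
thick ztop 0.0937 N 76 mean [ 0.4576 -0.2842  0.0889] circ [ 0.4577 -0.2843] 0.0194
hub ztop 0.0944 N 296 mean [ 0.5443 -0.0404  0.0892] circ [ 0.5439 -0.041 ] 0.0327
pink1 ztop 0.1142 N 45 mean [0.5819 0.154  0.1093] circ [0.5832 0.1546] 0.0141
pink2 ztop 0.1137 N 33 mean [0.3937 0.0786 0.1101] circ [0.3946 0.0779] 0.014
purple ztop 0.0935 N 328 mean [ 0.3577 -0.0376  0.0888] circ [ 0.358  -0.0379] 0.0326
```

View pics/c1.png

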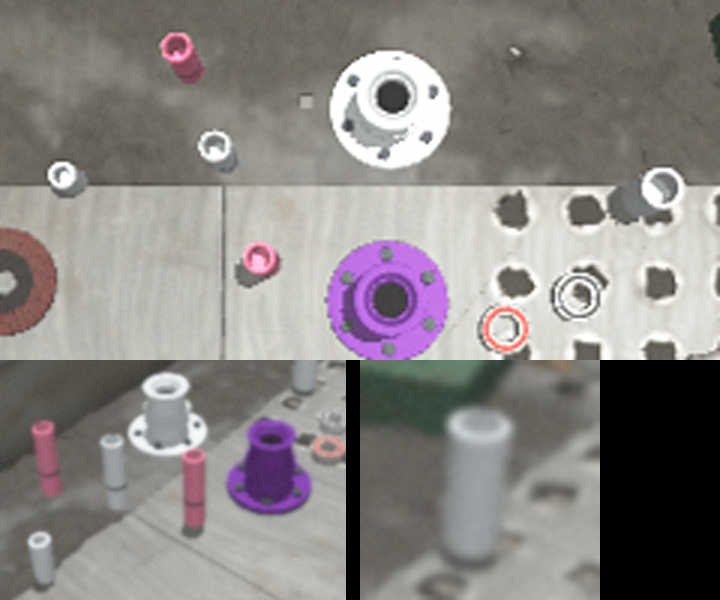

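```bash
python3 - <<'E'
from h import *
P=np.concatenate([cloud(snap(n)).reshape(-1,3) for n in('top','scene')]); P=P[np.isfinite(P).all(1)]
for y in np.arange(-.75,.3,.05):
    print(round(y,2),[ (lambda q: int(1000*np.percentile(q,98)) if len(q)>3 else -1)(P[(abs(P[:,1]-y)<.025)&(abs(P[:,0]-x)<.025),2]) for x in np.arange(0.1,.75,.05)])
E
```

```text
-0.75 [3, -1, 4, 183, 334, 375, 392, 398, 396, 315, 276, 466, -1]
-0.7 [13, 3, 5, 3, 334, 352, 379, 397, 397, 384, 284, 470, -1]
-0.65 [8, 3, 4, 319, 333, 370, 391, 398, 398, 386, 102, 476, -1]
-0.6 [4, 3, 521, 516, 325, 369, 388, 397, 392, 331, 319, 479, -1]
-0.55 [4, 336, 502, 513, 308, 359, 386, 397, 396, 383, 358, 469, -1]
-0.5 [4, 4, 336, 335, 328, 369, 387, 270, 9, 56, 58, 491, -1]
-0.45 [3, 4, 3, 3, 3, 24, 16, 8, 13, 57, 59, 565, -1]
-0.4 [3, 3, 3, 3, 22, 22, 11, 7, 13, 57, 59, 650, -1]
-0.35 [3, 3, 3, 4, 25, 3, 3, 7, 13, 53, 55, 690, -1]
-0.3 [2, 3, 3, 3, 13, 2, 3, 91, 14, 15, 13, 691, -1]
-0.25 [3, 3, 2, 2, 2, 16, 12, 88, 13, 13, 12, 690, -1]
-0.2 [4, 3, 3, 2, 2, 16, 14, 6, 13, 13, 11, 690, -1]
-0.15 [2, 2, 2, 2, 17, 17, 3, 8, 15, 13, 12, 690, -1]
-0.1 [2, 2, 2, 2, 8, 16, 15, 6, 14, 15, 11, 689, 373]
-0.05 [14, 3, 3, 3, 50, 92, 92, 5, 91, 92, 13, 690, 407]
0.0 [19, 3, 3, 4, 11, 91, 88, 6, 87, 91, 12, 690, 261]
0.05 [14, 3, 3, 4, 3, 4, 109, 6, 8, 9, 12, 689, 290]
0.1 [4, 3, 3, 4, 3, 3, 108, 5, 109, 9, 11, 687, 334]
0.15 [3, 3, 4, 3, 3, 4, 3, 8, 108, 107, 110, 686, -1]
0.2 [3, 3, 3, 3, 3, 3, 3, 12, 18, 12, 10, 685, -1]
0.25 [3, 2, 2, 3, 3, 3, 3, 60, 61, 13, 9, 684, -1]
```

Call:
send_rows(deltas=[0.0105,-0.028,0,0,0,0,-1,0.0105,-0.028,0,0,0,0,-1,0.0105,-0.028,0,0,0,0,-1,0.0105,-0.028,0,0,0,0,-1,0.0105,-0.028,0,0,0,0,-1,0.0105,-0.028,0,0,0,0,-1,0.0105,-0.028,0,0,0,0,-1,0.0105,-0.028,0,0,0,0,-1,0,0,0,0,0,0,-1], force=45)

```text
clock: 1.3
tcp_pos: [0.2272, -0.3664, 0.2267]
orientation: [0.984, 0.179, -0.001, -0.001]
force: [0.3, -0.1, 0.6]
width: 0.092
```

```bash
python3 -c "
from h import *
s=manip.state();print(s['joint_pos'].round(2),s['force'].round(1),s['orientation'].round(3))"
```

```text
[ 1.47  0.1  -0.54  2.06  0.06  0.99 -0.32] [ 0.3 -0.1  0.6] [ 0.984  0.179 -0.001 -0.001]
```

Call:
send_rows(deltas=[0.021,-0.018,0,0,0,0,-1,0.021,-0.018,0,0,0,0,-1,0.021,-0.018,0,0,0,0,-1,0.021,-0.018,0,0,0,0,-1,0.021,-0.018,0,0,0,0,-1,0.021,-0.018,0,0,0,0,-1,0.021,-0.018,0,0,0,0,-1,0.021,-0.018,0,0,0,0,-1,0.021,-0.018,0,0,0,0,-1,0.021,-0.018,0,0,0,0,-1,0.021,-0.018,0,0,0,0,-1,0.021,-0.018,0,0,0,0,-1])

```text
clock: 2.5
tcp_pos: [0.3893, -0.0793, 0.2272]
orientation: [0.984, 0.177, 0.001, 0.0]
force: [0.7, 0.4, -0.1]
width: 0.0918
```

```bash
python3 -c "
from h import *
s=manip.state();print(s['joint_pos'].round(2),s['force'].round(1),s['tcp_pos'])"
```

```text
[ 1.05  0.05 -0.93  2.13  0.05  0.98 -1.12] [ 0.7  0.4 -0.1] [ 0.38928928 -0.07933804  0.22721898]
```

Call:
send_rows(deltas=[0.021,-0.018,0,0,0,0,-1,0.021,-0.018,0,0,0,0,-1,0.021,-0.018,0,0,0,0,-1,0.021,-0.018,0,0,0,0,-1,0.021,-0.018,0,0,0,0,-1,0.021,-0.018,0,0,0,0,-1,0.021,-0.018,0,0,0,0,-1,0.01,-0.01,0,0,0,0,-1,0,0,0,0,0,0,-1,0,0,0,0,0,0,-1])

```text
clock: 3.5
tcp_pos: [0.488, 0.1019, 0.2265]
orientation: [0.984, 0.177, -0.0, -0.0]
force: [-0.4, 0.0, -0.6]
width: 0.0918
```

```bash
cat > t.py <<'E'
import sys
from h import *
from scipy.spatial.transform import Rotation as R
s=manip.state();print(s['joint_pos'].round(2),s['force'].round(1),s['tcp_pos'].round(4),s['orientation'].round(4),s['width'].round(4))
t=np.array(eval(sys.argv[1])); A=R.from_quat(s['orientation']); print('tool delta',A.inv().apply(t-s['tcp_pos']).round(4),'tilt',A.as_matrix()[:,2].round(4))
E
python3 t.py [.4933,.1188,.2]; python3 - <<'E'
from h import *
o=np.zeros((384,1024,3),np.uint8)
for i,n in enumerate(('top','scene')):
    s=snap(n); p=manip.state()['tcp_pos']; print(n,proj(s,p),proj(s,[.4933,.1188,.11]))
    o[:,512*i:512*i+512]=s['frame']
cv2.imwrite('pics/p4.png',np.hstack([o[100:340,100:350],o[130:370,612:862]]).repeat(1,0)); im=cv2.imread('pics/p4.png'); cv2.imwrite('pics/p4.png',cv2.resize(im,None,fx=1.6,fy=1.6,interpolation=cv2.INTER_CUBIC))
E
```

```text
top (np.float64(203.06972653455963), np.float64(183.47860257145456)) (np.float64(200.83514438882946), np.float64(188.0676627169239))
scene (np.float64(210.21645361747522), np.float64(171.97230571086692)) (np.float64(206.83519827097484), np.float64(215.749853012868))Traceback (most recent call last):
  File "t.py", line 4, in <module>
    s=manip.state();print(s['joint_pos'].round(2),s['force'].round(1),s['tcp_pos'].round(4),s['orientation'].round(4),s['width'].round(4))
                                                                                                                      ^^^^^^^^^^^^^^^^
AttributeError: 'float' object has no attribute 'round'
```

View pics/p4.png

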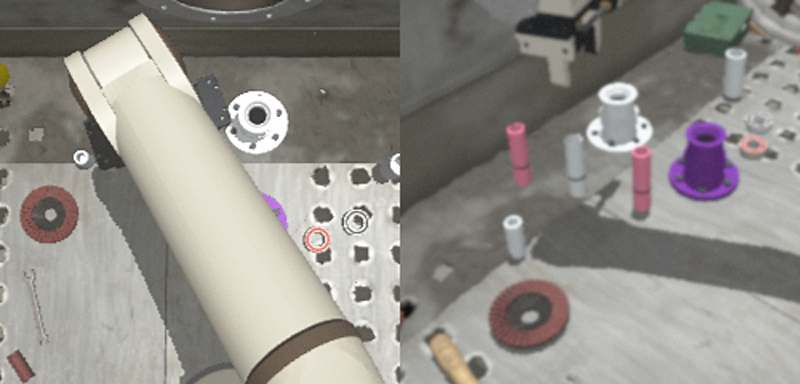

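Call:
send_rows(deltas=[0.0055,-0.007,0,0,0,0,-1,0.0055,-0.007,0,0,0,0,-1,0,0,0.02,0,0,0,-1,0,0,0.02,0,0,0,-1,0,0,0.02,0,0,0,-1,0,0,0.02,0,0,0,-1,0,0,0,0,0,0,-1,0,0,0,0,0,0,-1])

```text
clock: 4.4
tcp_pos: [0.4934, 0.12, 0.147]
orientation: [0.984, 0.177, -0.0, -0.0]
force: [1.5, -0.3, 0.1]
width: 0.0919
```

```bash
sed -i "s/s\['width'\].round(4)/s['width']/" t.py; python3 t.py [.4933,.1188,.056]; python3 - <<'E'
from h import *
s=snap('scene'); W=cloud(s); 
for n,(x,y,r,h) in dict(slim=(.4933,.1188,.03,.110),hub=(.5441,-.0407,.045,.09),short=(.473,.265,.03,.062)).items():
    m=np.isfinite(W[...,2])&(np.hypot(W[...,0]-x,W[...,1]-y)<r)&(W[...,2]>h-.03)&(W[...,2]<h+.008)
    Q=W[m]; c,rad=cv2.minEnclosingCircle(Q[:,:2].astype(np.float32)); print(n,len(Q),np.percentile(Q[:,2],98),np.round(c,4),rad)
    Q=Q[Q[:,2]>h-.006]; c,rad=cv2.minEnclosingCircle(Q[:,:2].astype(np.float32)); print('  rim',len(Q),np.round(c,4),rad)
E
```

```text
[ 0.44  0.47 -0.91  1.97  0.46  0.93 -1.91] [ 1.5 -0.3  0.1] [0.4934 0.12   0.147 ] [ 9.842e-01  1.773e-01 -1.000e-04 -3.000e-04] 0.09189226282295776
tool delta [-0.0005  0.0011  0.091 ] tilt [-3.e-04  5.e-04 -1.e+00]
slim 163 0.11018945830837082 [0.4902 0.1194] 0.014985810033977032
  rim 48 [0.4912 0.1193] 0.014035752043128014
hub 383 0.09058974433438569 [ 0.5414 -0.0415] 0.03364367410540581
  rim 172 [ 0.5414 -0.0415] 0.03364367410540581
short 168 0.06147429533684 [0.4707 0.2635] 0.013952985405921936
  rim 60 [0.4709 0.2631] 0.01354039367288351
```

Call:
send_rows(deltas=[-0.0015,0.0005,0.016,0,0,0,-1,0,0,0.02,0,0,0,-1,0,0,0.02,0,0,0,-1,0,0,0.02,0,0,0,-1,0,0,0.015,0,0,0,-1,0,0,0,0,0,0,-1,0,0,0,0,0,0,-1])

```text
clock: 5.15
tcp_pos: [0.4923, 0.1187, 0.0559]
orientation: [0.984, 0.177, 0.0, -0.0]
force: [-0.0, -0.3, -0.1]
width: 0.0918
```

Call:
send_rows(deltas=[0,0,0,0,0,0,0,0,0,0,0,0,0,0.3,0,0,0,0,0,0,0.5,0,0,0,0,0,0,0.7,0,0,0,0,0,0,1,0,0,0,0,0,0,1,0,0,0,0,0,0,1,0,0,0,0,0,0,1], force=45)

```text
clock: 5.95
tcp_pos: [0.4921, 0.1183, 0.0557]
orientation: [0.984, 0.177, -0.0, 0.0]
force: [1.0, 0.6, 0.5]
width: 0.0325
```

```bash
python3 t.py [.492,.119,.056]; python3 - <<'E'
from h import *
s=snap('scene'); cv2.imwrite('pics/p5.png',cv2.resize(s['frame'][150:270,130:310],None,fx=4,fy=4,interpolation=cv2.INTER_CUBIC))
E
```

```text
[ 0.34  0.6  -0.78  2.02  0.61  0.77 -2.03] [1.  0.6 0.5] [0.4921 0.1183 0.0557] [ 0.9842  0.1769 -0.      0.    ] 0.03254966037326154
tool delta [ 0.0001 -0.0007 -0.0003] tilt [-0. -0. -1.]
```

View pics/p5.png

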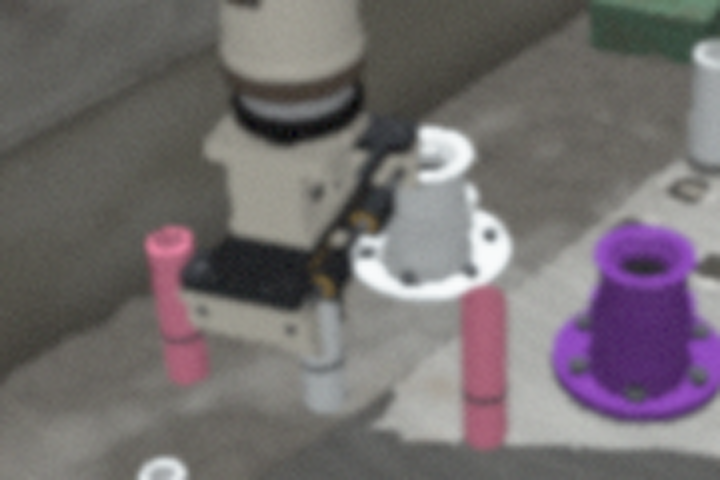

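The fingers are almost on the tube (ring at crop 322,367); I'll let them finish closing.

Call:
send_rows(deltas=[0,0,0,0,0,0,1,0,0,0,0,0,0,1,0,0,0,0,0,0,1])

```text
clock: 6.3
tcp_pos: [0.4921, 0.1184, 0.0557]
orientation: [0.984, 0.177, 0.0, -0.0]
force: [0.3, 0.0, -0.9]
width: 0.0273
```

Call:
send_rows(deltas=[0,0,-0.015,0,0,0,1,0,0,-0.02,0,0,0,1,0,0,-0.02,0,0,0,1,0,0,-0.02,0,0,0,1,0,0,-0.02,0,0,0,1,0,0,-0.015,0,0,0,1,0,0,0,0,0,0,1,0,0,0,0,0,0,1])

```text
clock: 7.1
tcp_pos: [0.4921, 0.118, 0.1659]
orientation: [0.984, 0.177, 0.0, 0.0]
force: [-0.5, 0.5, -1.2]
width: 0.0274
```

```bash
python3 t.py [.5427,-.0411,.166]; python3 - <<'E'
from h import *
s=snap('scene'); cv2.imwrite('pics/p6.png',cv2.resize(s['frame'][110:260,150:290],None,fx=4,fy=4,interpolation=cv2.INTER_CUBIC))
E
```

```text
[ 0.47  0.44 -0.93  1.95  0.43  0.96 -1.89] [-0.5  0.5 -1.2] [0.4921 0.118  0.1659] [9.843e-01 1.768e-01 2.000e-04 3.000e-04] 0.02737726176912941
tool delta [-0.008   0.1668 -0.    ] tilt [ 6.e-04 -5.e-04 -1.e+00]
```

View pics/p6.png

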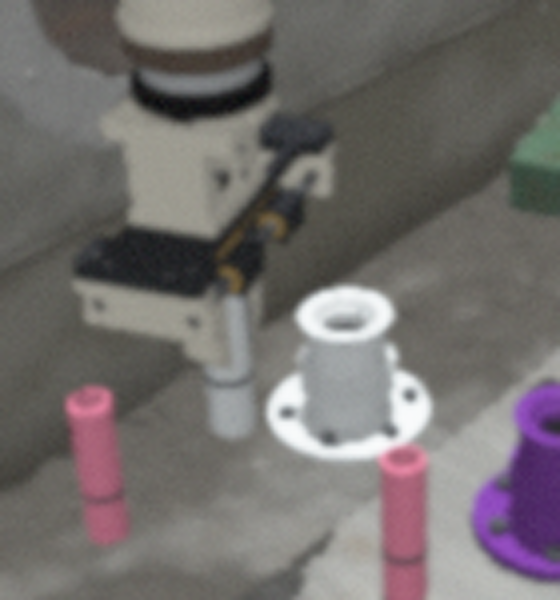

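Call:
send_rows(deltas=[-0.001,0.015,0,0,0,0,1,-0.001,0.02,0,0,0,0,1,-0.001,0.025,0,0,0,0,1,-0.001,0.025,0,0,0,0,1,-0.001,0.025,0,0,0,0,1,-0.001,0.022,0,0,0,0,1,-0.001,0.02,0,0,0,0,1,-0.001,0.015,0,0,0,0,1,0,0,0,0,0,0,1,0,0,0,0,0,0,1,0,0,0,0,0,0,1])

```text
clock: 8.25
tcp_pos: [0.5423, -0.0393, 0.1656]
orientation: [0.984, 0.178, -0.0, -0.0]
force: [1.0, 0.1, -0.9]
width: 0.0272
```

```bash
python3 t.py [.5427,-.0411,.166]; python3 - <<'E'
from h import *
s=snap('scene'); W=cloud(s); p=manip.state()['tcp_pos']
# visible tube side below fingers: fit circle of r=14 via camera-facing surface
for z0,z1,r in((.108,.118,.014),(.118,.128,.014),(.128,.15,.014)):
    m=(np.hypot(W[...,0]-p[0],W[...,1]-p[1])<.022)&(W[...,2]>z0)&(W[...,2]<z1); Q=W[m][:,:2]
    from scipy.optimize import least_squares
    c=least_squares(lambda c:np.hypot(*(Q-c).T)-r,p[:2],loss='soft_l1',f_scale=.001).x; print(z0,len(Q),c.round(4), 'tcp',p.round(4))
cv2.imwrite('pics/p7.png',cv2.resize(s['frame'][130:240,180:290],None,fx=5,fy=5,interpolation=cv2.INTER_CUBIC)); print(proj(s,[.5428,-.0411,.09]))
E
```

```text
[ 0.71  0.5  -0.88  1.87  0.46  0.99 -1.58] [ 1.   0.1 -0.9] [ 0.5423 -0.0393  0.1656] [ 9.84e-01  1.78e-01 -1.00e-04 -4.00e-04] 0.02719140904677484
tool delta [-0.0003  0.0018 -0.0004] tilt [-4.e-04  8.e-04 -1.e+00]
0.108 24 [ 0.5432 -0.0399] tcp [ 0.5424 -0.0394  0.1657]
0.118 33 [ 0.5428 -0.0404] tcp [ 0.5424 -0.0394  0.1657]
0.128 71 [ 0.5423 -0.0403] tcp [ 0.5424 -0.0394  0.1657]
(np.float64(235.20905761768773), np.float64(187.476159030587))
```

View pics/p7.png

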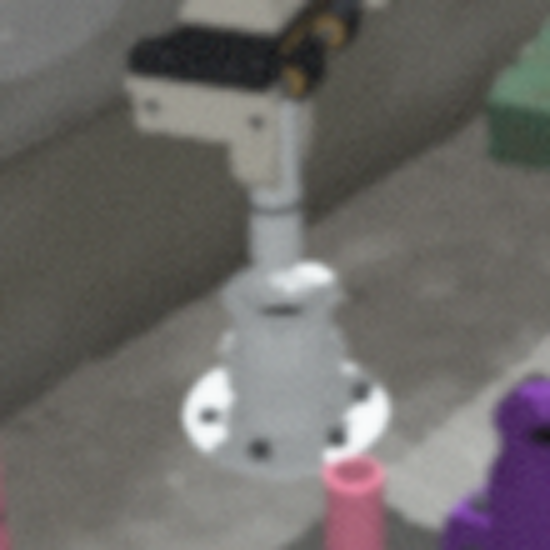

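Call:
send_rows(deltas=[-0.002,0.001,0,0,0,0,1,0,0,0.006,0,0,0,1,0,0,0.006,0,0,0,1,0,0,0.006,0,0,0,1,0,0,0.006,0,0,0,1,0,0,0.006,0,0,0,1,0,0,0,0,0,0,1,0,0,0,0,0,0,1])

```text
clock: 9.1
tcp_pos: [0.5412, -0.0425, 0.1355]
orientation: [0.984, 0.177, -0.0, -0.0]
force: [-0.2, 0.9, -0.2]
width: 0.0269
```

```bash
python3 t.py [.5427,-.0411,.1057]
```

```text
[ 0.69  0.54 -0.85  1.89  0.5   0.94 -1.61] [-0.2  0.9 -0.2] [ 0.5412 -0.0425  0.1355] [ 9.842e-01  1.770e-01 -1.000e-04 -2.000e-04] 0.026900833895989972
tool delta [ 0.0019 -0.0007  0.0298] tilt [-4.e-04  3.e-04 -1.e+00]
```

Call:
send_rows(deltas=[0,0,0.003,0,0,0,1,0,0,0.003,0,0,0,1,0,0,0.003,0,0,0,1,0,0,0,0,0,0,1,0,0,0,0,0,0,1])

```text
clock: 9.6
tcp_pos: [0.5412, -0.0426, 0.1266]
orientation: [0.984, 0.177, -0.0, -0.0]
force: [-0.2, 0.2, -0.6]
width: 0.0273
```

Call:
send_rows(deltas=[0,0,0.003,0,0,0,1,0,0,0.003,0,0,0,1,0,0,0.003,0,0,0,1,0,0,0.003,0,0,0,1,0,0,0,0,0,0,1,0,0,0,0,0,0,1])

```text
clock: 10.2
tcp_pos: [0.5413, -0.0426, 0.1146]
orientation: [0.984, 0.177, 0.0, -0.0]
force: [0.9, 0.1, -0.4]
width: 0.0274
```

```bash
cat > m.py <<'E'
from h import *
s=snap('scene')
f=s['frame']; p=manip.state()['tcp_pos']; print(p.round(4),manip.state()['force'].round(1))
cv2.imwrite('pics/p8.png',cv2.resize(f[140:220,200:270],None,fx=7,fy=7,interpolation=cv2.INTER_CUBIC))
print('mouth',proj(s,[p[0],p[1],.09]),'ring if 40mm above TCP-.0557', proj(s,[p[0],p[1],p[2]-.0157]))
E
python3 m.py
```

```text
[ 0.5413 -0.0426  0.1146] [0.2 0.3 0.3]
mouth (np.float64(235.9729553860476), np.float64(187.42476620523388)) ring if 40mm above TCP-.0557 (np.float64(235.8620835044057), np.float64(184.71637711103773))
```

View pics/p8.png

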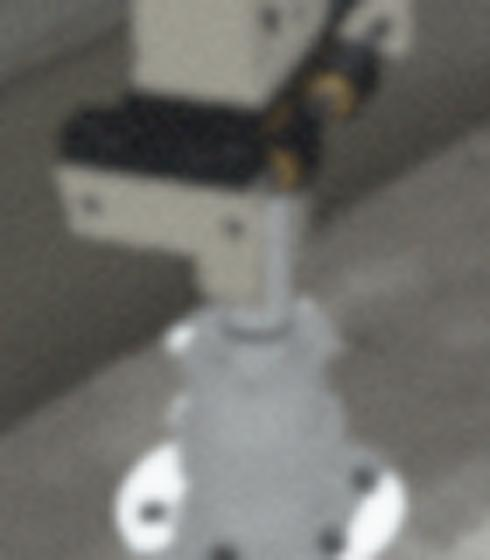

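```bash
cat > r.py <<'E'
from h import *
def darkrow(f,u0,u1,v0,v1):
    g=cv2.cvtColor(f,cv2.COLOR_BGR2GRAY).astype(float)[v0:v1,u0:u1].mean(1); return g.round(0)
s=snap('scene'); cam=s['T'][:3,3]
def near(x,y,z,r):
    d=cam[:2]-[x,y]; d/=np.linalg.norm(d); return proj(s,[x+r*d[0],y+r*d[1],z])
print('then',near(.5424,-.0394,.15,.014)); p=manip.state()['tcp_pos']
print('now',near(p[0],p[1],p[2]-.0157,.014)); print('mouth at tube wall',near(p[0],p[1],.09,.014),'lip near/far',near(p[0],p[1],.09,.0335),near(p[0],p[1],.09,-.0335))
f=np.mean([snap('scene')['frame'].astype(float) for _ in range(6)],0).astype(np.uint8)
print(dict(zip(range(180,200),darkrow(f,235,240,180,200))))
E
python3 r.py; python3 - <<'E'
import cv2
g=cv2.cvtColor(cv2.imread('pics/p7.png'),cv2.COLOR_BGR2GRAY).astype(float)[:,265:290].mean(1)
print([(round(130+(i+.5)/5-.5,1),int(g[i])) for i in range(190,230,2)])
E
```

```text
then (np.float64(234.22493246185505), np.float64(171.67351099661744))
now (np.float64(235.9856103067735), np.float64(187.47266645688796))
mouth at tube wall (np.float64(236.09719284504578), np.float64(190.19961198651816)) lip near/far (np.float64(236.25932834021313), np.float64(194.16201211279972)) (np.float64(235.7217222369425), np.float64(181.02355350883315))
{180: np.float64(146.0), 181: np.float64(145.0), 182: np.float64(143.0), 183: np.float64(145.0), 184: np.float64(153.0), 185: np.float64(157.0), 186: np.float64(148.0), 187: np.float64(126.0), 188: np.float64(124.0), 189: np.float64(144.0), 190: np.float64(158.0), 191: np.float64(160.0), 192: np.float64(157.0), 193: np.float64(154.0), 194: np.float64(152.0), 195: np.float64(151.0), 196: np.float64(155.0), 197: np.float64(160.0), 198: np.float64(162.0), 199: np.float64(163.0)}
[(167.6, 150), (168.0, 153), (168.4, 157), (168.8, 158), (169.2, 157), (169.6, 155), (170.0, 150), (170.4, 143), (170.8, 135), (171.2, 126), (171.6, 120), (172.0, 120), (172.4, 125), (172.8, 135), (173.2, 145), (173.6, 151), (174.0, 157), (174.4, 160), (174.8, 160), (175.2, 161)]
```

Call:
send_rows(deltas=[0,0,0.002,0,0,0,1,0,0,0.002,0,0,0,1,0,0,0.002,0,0,0,1])

```text
clock: 10.9
tcp_pos: [0.5413, -0.0426, 0.1089]
orientation: [0.984, 0.177, 0.0, 0.0]
force: [-2.4, -0.9, 4.9]
width: 0.0273
```

Call:
send_rows(deltas=[0,0,0.001,0,0,0,1,0,0,0,0,0,0,1,0,0,0,0,0,0,1])

```text
clock: 11.2
tcp_pos: [0.5413, -0.0426, 0.1077]
orientation: [0.984, 0.177, 0.0, 0.0]
force: [-1.3, -0.1, 3.7]
width: 0.0274
```

```bash
python3 r.py; python3 -c "
from h import *
print(manip.state()['tcp_pos'],manip.state()['force'])"
```

```text
then (np.float64(234.22493246185505), np.float64(171.67351099661744))
now (np.float64(236.0839775985775), np.float64(189.58901044863129))
mouth at tube wall (np.float64(236.10872553566992), np.float64(190.19411418287066)) lip near/far (np.float64(236.27077613184423), np.float64(194.15636043049)) (np.float64(235.73345118472983), np.float64(181.01840348544883))
{180: np.float64(148.0), 181: np.float64(147.0), 182: np.float64(147.0), 183: np.float64(145.0), 184: np.float64(143.0), 185: np.float64(143.0), 186: np.float64(150.0), 187: np.float64(156.0), 188: np.float64(148.0), 189: np.float64(127.0), 190: np.float64(123.0), 191: np.float64(143.0), 192: np.float64(154.0), 193: np.float64(155.0), 194: np.float64(152.0), 195: np.float64(151.0), 196: np.float64(156.0), 197: np.float64(161.0), 198: np.float64(162.0), 199: np.float64(163.0)}
[ 0.54129097 -0.04260645  0.1077143 ] [-1.01368602 -0.24321114  1.95944458]
```

Call:
send_rows(deltas=[0,0,0.001,0,0,0,1,0,0,0.001,0,0,0,1,0,0,0,0,0,0,1,0,0,0,0,0,0,1])

```text
clock: 11.95
tcp_pos: [0.5413, -0.0426, 0.1057]
orientation: [0.984, 0.177, 0.0, -0.0]
force: [-1.6, -0.0, 3.8]
width: 0.0272
```

```bash
python3 r.py; python3 m.py
```

```text
then (np.float64(234.22493246185505), np.float64(171.67351099661744))
now (np.float64(236.09898654932243), np.float64(190.20399787826074))
mouth at tube wall (np.float64(236.0987218708653), np.float64(190.1975290185955)) lip near/far (np.float64(236.26084405641055), np.float64(194.1598676167722)) (np.float64(235.7232819417303), np.float64(181.02160952611558))
{180: np.float64(150.0), 181: np.float64(148.0), 182: np.float64(147.0), 183: np.float64(146.0), 184: np.float64(144.0), 185: np.float64(141.0), 186: np.float64(145.0), 187: np.float64(154.0), 188: np.float64(156.0), 189: np.float64(144.0), 190: np.float64(122.0), 191: np.float64(128.0), 192: np.float64(145.0), 193: np.float64(152.0), 194: np.float64(152.0), 195: np.float64(151.0), 196: np.float64(156.0), 197: np.float64(160.0), 198: np.float64(163.0), 199: np.float64(163.0)}
[ 0.5413 -0.0426  0.1057] [-1.1  0.4  2.4]
mouth (np.float64(235.98304766713895), np.float64(187.42480546299998)) ring if 40mm above TCP-.0557 (np.float64(235.98302203454526), np.float64(187.42417904819962))
```

View pics/p8.png

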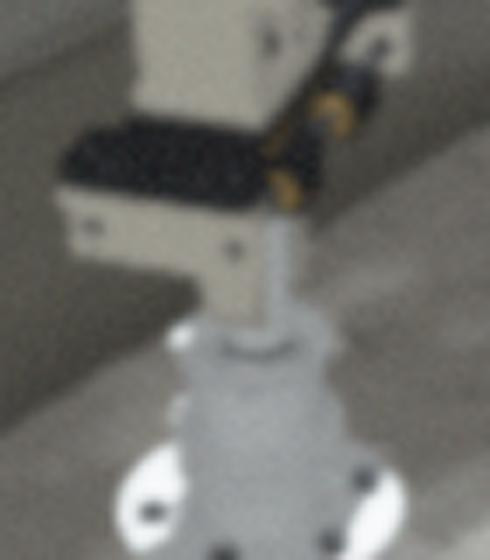

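Ring is level with the mouth (row 190.3 against 190.2 expected). Now I release and retreat straight up.

Call:
send_rows(deltas=[0,0,0,0,0,0,0.2,0,0,0,0,0,0,0,0,0,0,0,0,0,-0.5,0,0,0,0,0,0,-1,0,0,0,0,0,0,-1,0,0,0,0,0,0,-1,0,0,0,0,0,0,-1,0,0,0,0,0,0,-1])

```text
clock: 13.15
tcp_pos: [0.5413, -0.0426, 0.1057]
orientation: [0.984, 0.177, 0.0, -0.0]
force: [-0.1, 0.0, -0.2]
width: 0.0868
```

Call:
send_rows(deltas=[0,0,-0.01,0,0,0,-1,0,0,-0.02,0,0,0,-1,0,0,-0.02,0,0,0,-1,0,0,-0.02,0,0,0,-1,0,0,-0.02,0,0,0,-1,0,0,-0.02,0,0,0,-1,0,0,-0.01,0,0,0,-1,0,0,0,0,0,0,-1])

```text
clock: 13.95
tcp_pos: [0.5423, -0.0426, 0.2275]
orientation: [0.984, 0.177, 0.001, 0.001]
force: [0.3, 0.3, 0.2]
width: 0.0916
```

```bash
python3 r.py|tail -1; python3 m.py; python3 - <<'E'
from h import *
W=cloud(snap('scene')); m=(np.hypot(W[...,0]-.542,W[...,1]+.042)<.025)&(W[...,2]>.1)&(W[...,2]<.2); Q=W[m]
print(len(Q),'top z',np.percentile(Q[:,2],[90,98,100]))
for a,b in((.1,.12),(.12,.14),(.14,.158)): print(Q[(Q[:,2]>a)&(Q[:,2]<b)].mean(0).round(4))
E
```

```text
{180: np.float64(164.0), 181: np.float64(163.0), 182: np.float64(164.0), 183: np.float64(163.0), 184: np.float64(163.0), 185: np.float64(163.0), 186: np.float64(163.0), 187: np.float64(162.0), 188: np.float64(159.0), 189: np.float64(145.0), 190: np.float64(125.0), 191: np.float64(132.0), 192: np.float64(153.0), 193: np.float64(158.0), 194: np.float64(154.0), 195: np.float64(152.0), 196: np.float64(156.0), 197: np.float64(161.0), 198: np.float64(164.0), 199: np.float64(164.0)}
[ 0.5409 -0.0425  0.2251] [ 0.3 -0.3  0.4]
mouth (np.float64(236.07483442693106), np.float64(187.48903416354437)) ring if 40mm above TCP-.0557 (np.float64(234.50407378443938), np.float64(148.96145598951878))
228 top z [0.15645128 0.15849152 0.16098802]
[ 0.5345 -0.0356  0.1098]
[ 0.5344 -0.0347  0.1298]
[ 0.5376 -0.0396  0.1504]
```

View pics/p8.png

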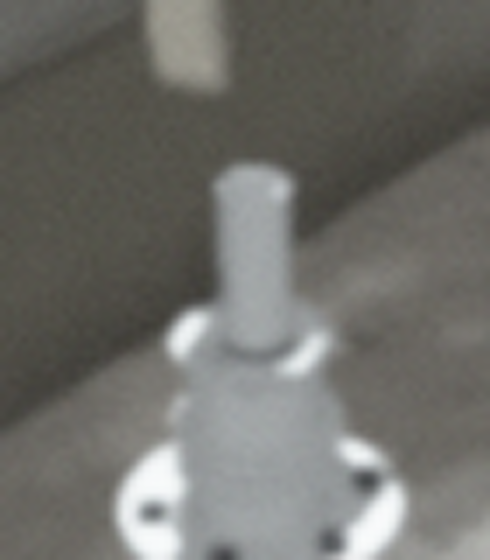

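The tube stands upright and free (ring about row 190.3, top z about 0.16 as expected). Handing in.

```bash
python3 -c "
from h import *
print(manip.finish_job())"
```

```text
the job is handed in; nothing more can be done
None
```

The ringed slim tube now stands upright in the silver hub's bore, pressed down until its ring is level with the mouth, and the gripper has let it go. The job is handed in at about 14 s of the 45 s allowed.

- **Ring height:** after release, the ring sat at image row 190.3, against 190.2 expected for the mouth at z = 0.09 m. That is within about 1 mm, though the camera calibration is only good to about 2 mm.
- **Tube top:** it measured 0.158–0.161 m, against 0.160 m expected.
- **No slip:** at each check during the press, the ring was where the gripper's height said it should be, so the tube did not slip in the grip.
- **Forces:** readings stayed at about 5 N or less. I saw almost no force over the first part of the press, and about 4–5 N over the last few millimetres.
- **Disagreement:** the two cameras differed by about 2 mm on the tube and hub positions. I averaged them and made one small correction above the hub, which was well within the clearance of the bore.
- **Other parts:** the arm never went to the thick tube, the short spacer or the pink and purple look-alikes. I did not measure them again at the end.

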